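# Trigger the plate reader with its pedal

### The job

Start a reading on the plate reader with its cordless pedal switch, the one with the purple treadle (purple like the stripe on the reader): push the treadle all the way down to its stop, keep it there for about one second, then let it spring fully back up. Do not press the yellow pedal, which belongs to another machine, and leave the amber bottle standing where it is.

Things in the scene. Friction and masses are not known exactly. Their poses are not given: they have to be found in the camera images.
- purple_pedal_pad (a point): where to press: on top of the purple treadle, mid-width in its ribbed area, 100 mm from the hinge, 25 mm from the raised free edge. Up: 64 mm above the bench; at the stop (treadle level): 39 mm, and 5 mm farther along -x. Its x axis points level from free edge to hinge, y along the hinge (treadle up). Pressing down here takes about 5 N to start, 11 N at the firm stop
- purple_pedal (a joint): purple treadle: plate 130 x 80 x 10 mm, sloping up from its hinge (34 mm above the bench, at the pedal's far, +x end) over a grey base 160 x 100 x 20 mm fixed to the bench. Angle 0 rad up (at rest), 0.26 rad pressed down to its stop; a spring returns it to 0 when let go
- yellow_pedal (a joint): angle of the yellow treadle of a second pedal of exactly the same form and spring, not to be pressed: 0 rad up, 0.26 rad down
- amber_bottle: closed amber glass bottle with black cap and white label, 60 mm diameter, 130 mm tall, 0.25 to 0.5 kg, standing loose on the bench; origin at the centre of its underside, z up
There are look-alikes about, which are no part of the job. What is shaped like the part that bears purple_pedal_pad but black, brown or red is not meant.

How it is judged:
By the outcome, as a careful person would: the job done as asked, in the order asked, and still so for the second after the job is handed in, with the robot touching nothing.
It also fails if it takes over 29 s, if anything falls off the work surface, if the arm or the gripper's body presses on something with over 40 N, if the wrist force passes 120 N, or if a joint passes its speed limit or range.

### The arm

A 6-joint arm with a two-finger parallel gripper is mounted at the origin on the work surface. World frame = base frame: x ahead of the robot, y to its left, z up, the work surface at z = 0. Lengths are in m, angles in rad, forces in N, time in s.
With the tool pointing down it reaches from about 0.35 to 0.725 m from the base axis. Payload 6 kg.
Tool frame: the origin (TCP) lies between the finger pads; the fingertips stand 22 mm ahead of it and the grasp point (between the pads) lies 3 mm ahead of it; z points along the fingers, y is the line along which they close (so a half turn about z gives the same grasp; the last joint's range is limited). The gripper opens to 85 mm and grips with 20 to 120 N. Pads are 22 mm wide; open, the fingers measure 114 mm over their backs; the gripper's body (76 mm by 85 mm) begins 54 mm behind the grasp point. The pads swing forward as they close: fully open they stand 13 mm farther back than shut.
Start: joints at [-0.913, 0.04, 0.085, 0, -1.615, -0.334], TCP at [0.191, -0.569, 0.253] pointing down, gripper open.
Joint ranges: [-2.56, 2.56], [-1.29, 2.01], [-1.08, 1.49], [-3.29, 1.98], [-2.81, -0.18], [-2.99, 2.99]. Speed limits (rad/s): [2.57, 2.57, 3.01, 3.14, 3.14, 3.14].

### API

Orientations are given as a unit quaternion [x, y, z, w].
In Python, from plant import ctrl, get_image, get_calibration, job gives the robot as it stands. The module is installed in compiled form; this text tells all that it offers.
- The arm moves only by the tool send_rows, never from a script. Its argument "rows" is one flat list of numbers, 7 for each row, row after row: the opening, from 0 (shut) to 1 (fully open), then the shift along the tool's x, y, z in mm, then the turn, a rotation vector about the tool's x, y, z in rad. In form: [hand, tx, ty, tz, wx, wy, wz, hand, tx, ty, tz, wx, wy, wz, ...]. A call has 1 to 20 rows; each row shifts and turns the commanded pose from where the row before left it, along the tool's axes as they then stand; what a row does not reach is not made up. A row lasts 1/12 s, in which the tool goes at most 41.7 mm and 7.16 degrees, less where a joint would pass 70% of its speed; a pose out of reach is approached as far as the arm can. A call is refused whole if a number of a shift passes 41.7 or a number of a turn 0.125, either way. A call with a gripper value outside its range is refused whole. The fingers move at their own pace and stop on an object; "force" is the grip in N (left out, the last holds). Time passes only in rows, so rows that do not move let the fingers close. It gives the time, the measured TCP pose, the force, the opening and the grip force at its end, in the units of the state.
- ctrl.get_state(): the state, without advancing time (a new reading comes with each control period).
- get_image(name): name is "side" or "top" or "wrist"; returns (picture, depth): 400x640x3 uint8, red, green, blue; 400x640 float32, m along the optical axis (not along the pixel's ray), 0 where there is no reading.
- get_calibration(name): a dict with "intrinsics" (3x3 intrinsics, pixels), "dist_coeffs" ([k1, k2, p1, p2, k3] as OpenCV has them; the pictures are not rectified), "view" (4x4, takes a point from world to camera coordinates). Camera axes: x right, y down, z forward; pixel columns grow to the right and rows downward; lengths in m; the calibration is good to about 2 mm. A picture is of the moment at which its call begins: read the wrist's pose just before it. get_calibration takes no time and is no camera call; for the wrist camera it gives the pose at the moment of the call.
- job.finish_job(): hands the job in; it is judged then, once.
The state is a dict: "time": time; "joint_positions": joint angles; "dq": joint speeds; "joint_torque": joint torques, N m; "tool_pos": TCP position; "tcp_rot": TCP orientation; "contact_force": force on the tool from outside, world axes, zero at the start; "moment": the same for the moment, N m; "width": finger opening in m; "grasp_force": force on a finger pad.
Only numpy, scipy, OpenCV 4.12 (cv2) and the standard library are available. Lean on these libraries where they do the work, as an engineer would, in place of code of your own. Each camera call takes 0.05 s, during which the arm holds its last target. There are 200 camera calls.

## Working session

There is one attempt and no reset: what is moved stays moved. The work goes in short steps, Python scripts to look and compute and a tool call to move; the robot and the scene stay as the last step left them, time stands still between calls to the robot, and variables do not carry over. Pictures are saved under pics/ and viewed, at most 10 in all, crops included, and the job is handed in when it is done.

Besides the shell and the picture viewer there is one more tool, called after "Emit:" as a command line: name --argument value ..., lists and objects as JSON in quotes. send_rows: Moves the arm, as the interface text tells. Its arguments: {"type":"object","properties":{"rows":{"type":"array","items":{"type":"number"}},"force":{"type":"number"}},"required":["rows"]}

```bash
mkdir -p pics; cat > h.py <<'E'
import numpy as np, cv2
from plant import ctrl, get_image, get_calibration, job
def world(name,depth,uv,c):
    uv=np.array(uv,float).reshape(-1,1,2)
    n=cv2.undistortPoints(uv,np.array(c["intrinsics"]),np.array(c["dist_coeffs"])).reshape(-1,2)
    d=np.array([depth[int(v),int(u)] for u,v in uv.reshape(-1,2)])
    P=np.c_[n*d[:,None],d,np.ones(len(d))]
    return (np.linalg.inv(np.array(c["view"]))@P.T).T[:,:3]
E
python3 - <<'E'
from h import *
for n in ("top","side"):
    p,d=get_image(n); c=get_calibration(n)
    cv2.imwrite(f"pics/{n}0.png",p[...,::-1]); np.savez(f"{n}0.npz",p=p,d=d)
    print(n,np.round(np.linalg.inv(np.array(c["view"]))[:3],2).tolist())
s=ctrl.get_state(); print(s["time"],s["tool_pos"],s["tcp_rot"])
E
```

```text
top [[0.01, -0.99, 0.12, 0.28], [-1.0, -0.01, 0.01, -0.01], [-0.01, -0.12, -0.99, 1.42]]
side [[-0.77, -0.49, 0.42, -0.07], [-0.64, 0.58, -0.51, 0.62], [0.01, -0.66, -0.76, 1.01]]
0.1 [ 0.19090665 -0.56855597  0.2523513 ] [-1.61225043e-01  9.86917334e-01  7.87233727e-04 -2.04430887e-04]
```

View pics/top0.png

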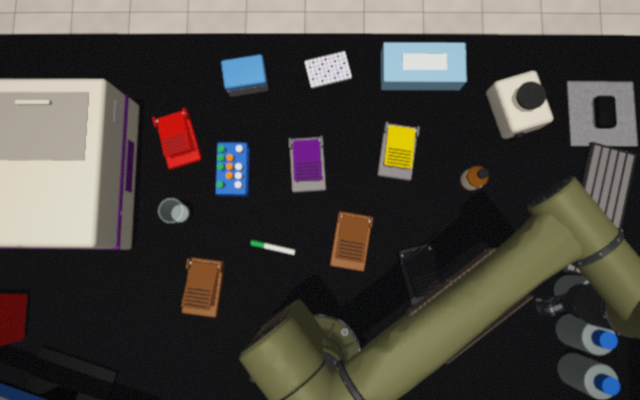

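View pics/side0.png

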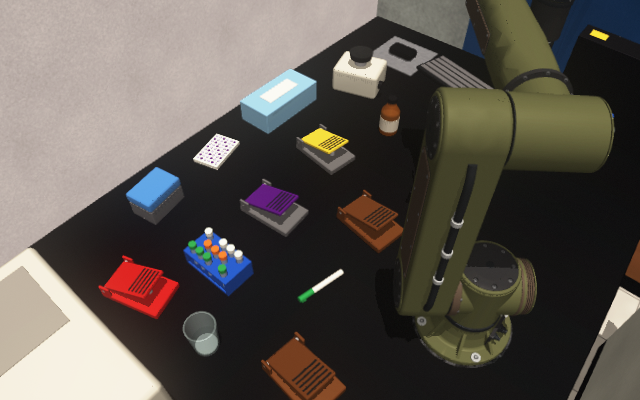

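The top view shows the purple treadle at about (307,160), with its hinge at the upper end (row ~138). Yellow is at (401,147) and the bottle at (475,178). Next I measure the purple treadle from the point cloud.

```bash
python3 - <<'E'
from h import *
for n in ("top","side"):
    z=np.load(f"{n}0.npz"); p,d=z["p"],z["d"]; c=get_calibration(n)
    hsv=cv2.cvtColor(p,cv2.COLOR_RGB2HSV)
    for col,lo,hi in (("purple",(130,80,40),(160,255,255)),("yellow",(22,120,80),(35,255,255))):
        m=cv2.inRange(hsv,lo,hi); m=cv2.morphologyEx(m,cv2.MORPH_CLOSE,np.ones((5,5)))
        m=cv2.morphologyEx(m,cv2.MORPH_OPEN,np.ones((3,3)))
        k,l,st,ce=cv2.connectedComponentsWithStats(m)
        for i in range(1,k):
            if st[i,4]<300: continue
            v,u=np.where(cv2.erode((l==i).astype(np.uint8),np.ones((3,3)))>0)
            P=world(n,d,np.c_[u,v],c); P=P[d[v,u]>0]
            med=np.median(P,0); print(n,col,ce[i].round(),st[i,4],"med",med.round(4))
            P=P[np.linalg.norm(P-med,axis=1)<.09]
            A=np.c_[P[:,:2],np.ones(len(P))]
            for _ in range(3):
                s=np.linalg.lstsq(A,P[:,2],rcond=None)[0]; r=abs(A@s-P[:,2])<.006; P,A=P[r],A[r]
            print(" plane",s.round(4),len(P)); 
            b=cv2.minAreaRect((P[:,:2]*1000).astype(np.float32)); print(" rect",np.round(b[0],1),np.round(b[1],1),round(b[2],1))
            bp=cv2.boxPoints(b); print(" corners",bp.round(0).tolist(),(bp/1000@s[:2]+s[2]).round(3))
E
```

```text
top purple [125. 170.] 930 med [0.5319 0.5618 0.0806]
 plane [-0.0186  4.9784 -2.7107] 121
 rect [532.6 562.7] [  8.4 141.4] 88.9
 corners [[462.0, 560.0], [603.0, 557.0], [603.0, 566.0], [462.0, 568.0]] [0.068 0.052 0.094 0.11 ]
top purple [306. 160.] 1110 med [0.5588 0.0459 0.0551]
 plane [-0.2759 -0.0124  0.2101] 936
 rect [560.9  46.4] [120.7  73.8] 4.1
 corners [[498.0, 79.0], [503.0, 5.0], [624.0, 14.0], [618.0, 87.0]] [0.072 0.071 0.038 0.038]
top yellow [400. 147.] 1155 med [ 0.5994 -0.2238  0.0548]
 plane [-0.267   0.0422  0.2244] 976
 rect [ 602.3 -224.5] [ 76.2 125.2] 81.4
 corners [[535.0, -253.0], [659.0, -272.0], [670.0, -196.0], [546.0, -178.0]] [0.071 0.037 0.037 0.071]
side purple [271. 199.] 1013 med [0.5564 0.0459 0.0569]
 plane [-0.2646 -0.0159  0.2051] 840
 rect [560.5  44.1] [122.3  77.1] 4.1
 corners [[497.0, 78.0], [502.0, 1.0], [624.0, 10.0], [619.0, 87.0]] [0.072 0.072 0.04  0.04 ]
side yellow [324. 140.] 692 med [ 0.5951 -0.2215  0.0581]
 plane [-0.2598  0.0302  0.2195] 552
 rect [ 601. -225.] [ 79.1 122.2] 82.1
 corners [[535.0, -256.0], [656.0, -273.0], [667.0, -194.0], [546.0, -177.0]] [0.073 0.041 0.04  0.072]
```

Emit:
send_rows --rows '[0, -13, 12, 0, 0, 0, 0, 0, -26, 25, 0, 0, 0, 0, 0, -27, 25, 0, 0, 0, 0, 0, -27, 25, 0, 0, 0, 0, 0, -27, 25, 0, 0, 0, 0, 0, -27, 25, 0, 0, 0, 0, 0, -27, 25, 0, 0, 0, 0, 0, -27, 25, 0, 0, 0, 0, 0, -27, 25, 0, 0, 0, 0, 0, -27, 25, 0, 0, 0, 0, 0, -27, 25, 0, 0, 0, 0, 0, -27, 25, 0, 0, 0, 0, 0, -27, 25, 0, 0, 0, 0, 0, -27, 25, 0, 0, 0, 0, 0, -27, 25, 0, 0, 0, 0, 0, -27, 25, 0, 0, 0, 0, 0, -27, 25, 0, 0, 0, 0, 0, -27, 25, 0, 0, 0, 0, 0, -27, 25, 0, 0, 0, 0, 0, -10, 10, 0, 0, 0, 0]'

```text
time: 1.77
tool_pos: [0.5233, 0.0438, 0.2518]
tcp_rot: [-0.162, 0.987, 0.0, -0.001]
contact_force: [-0.2, -1.1, 0.2]
width: -0.0003
grasp_force: 0.0
```

```bash
python3 - <<'E'
from h import *
from scipy.spatial.transform import Rotation as R
c=get_calibration("wrist"); p,d=get_image("wrist"); s=ctrl.get_state()
cv2.imwrite("pics/w1.png",p[...,::-1])
hsv=cv2.cvtColor(p,cv2.COLOR_RGB2HSV)
m=cv2.inRange(hsv,(130,80,40),(160,255,255)); m=cv2.morphologyEx(m,cv2.MORPH_CLOSE,np.ones((9,9)))
k,l,st,ce=cv2.connectedComponentsWithStats(m); i=1+np.argmax(st[1:,4])
v,u=np.where((l==i)&(d>0)); P=world("wrist",d,np.c_[u,v],c)
print(st[i],np.median(P,0)); P=P[(P[:,2]<.085)&(P[:,2]>.025)]
b=cv2.minAreaRect((P[:,:2]*1000).astype(np.float32)); print(b); print(cv2.boxPoints(b).round())
A=np.c_[P[:,:2],np.ones(len(P))]; print(np.linalg.lstsq(A,P[:,2],rcond=None)[0])
print(s["time"],s["tool_pos"],s["width"],s["contact_force"])
T=R.from_quat(s["tcp_rot"]); print(T.inv().apply(np.array([.522,.043,.1])-s["tool_pos"])*1000)
E
```

```text
[ 265  149   92  104 6567] [0.54958163 0.04058999 0.05870821]
((561.9326782226562, 44.432029724121094), (125.51421356201172, 83.01789093017578), 4.412538528442383)
[[496.  81.]
 [503.  -2.]
 [628.   8.]
 [621.  91.]]
[-0.26451264 -0.01528591  0.20440337]
1.8167 [0.52340877 0.0441627  0.25142554] 2.0276925516552733e-05 [-0.78090388  0.4646098  -1.27641294]
[  1.32022515  -0.7725262  151.42883222]
```

View pics/w1.png

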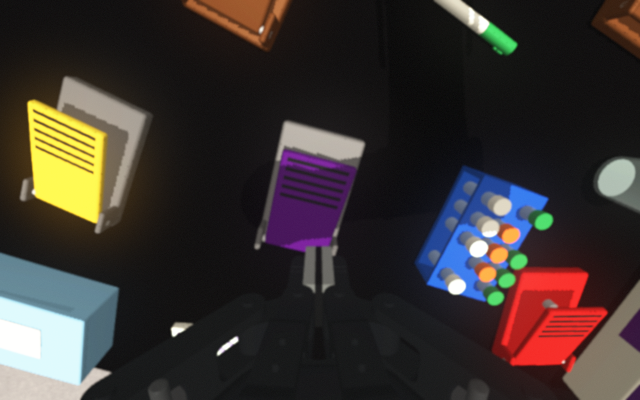

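The wrist view shows the purple treadle at about (308,200), with its ribs toward the free edge. The measured centre is (0.562, 0.0445), so the pad is at about (0.523, 0.042) and the tool is above it. Now I descend.

Emit:
send_rows --rows '[0, 0, -1, 15, 0, 0, 0, 0, 0, -1, 30, 0, 0, 0, 0, 0, 0, 35, 0, 0, 0, 0, 0, 0, 35, 0, 0, 0, 0, 0, 0, 25, 0, 0, 0, 0, 0, 0, 12, 0, 0, 0, 0, 0, 0, 5, 0, 0, 0, 0, 0, 0, 3, 0, 0, 0, 0, 0, 0, 0, 0, 0, 0]'

```text
time: 2.57
tool_pos: [0.5236, 0.0385, 0.0945]
tcp_rot: [-0.161, 0.987, 0.0, 0.001]
contact_force: [-1.2, 0.8, -0.1]
width: 0.0003
grasp_force: 0.0
```

Emit:
send_rows --rows '[0, 0, 1, 4, 0, 0, 0, 0, 0, 1, 5, 0, 0, 0, 0, 1, 0, 5, 0, 0, 0, 0, 1, 0, 5, 0, 0, 0, 0, 1, 0, 5, 0, 0, 0, 0, 1, 0, 4, 0, 0, 0, 0, 0, 0, 2, 0, 0, 0, 0, 0, 0, 0, 0, 0, 0]'

```text
time: 3.23
tool_pos: [0.5197, 0.04, 0.0652]
tcp_rot: [-0.162, 0.987, 0.001, 0.002]
contact_force: [-2.1, 3.0, 8.7]
width: 0.0001
grasp_force: 4.5
```

```bash
python3 - <<'E'
from h import *
from scipy.spatial.transform import Rotation as R
p,d=get_image("side"); c=get_calibration("side"); s=ctrl.get_state()
cv2.imwrite("pics/s2.png",cv2.resize(p[120:280,180:400,::-1],None,fx=3.5,fy=3.5))
hsv=cv2.cvtColor(p,cv2.COLOR_RGB2HSV); m=cv2.inRange(hsv,(130,80,40),(160,255,255))
k,l,st,ce=cv2.connectedComponentsWithStats(m); i=1+np.argmax(st[1:,4])
v,u=np.where((l==i)&(d>0)); P=world("side",d,np.c_[u,v],c); P=P[(P[:,2]<.085)&(P[:,2]>.02)]
A=np.c_[P[:,:2],np.ones(len(P))]
for _ in range(4):
    q=np.linalg.lstsq(A,P[:,2],rcond=None)[0]; r=abs(A@q-P[:,2])<.006; P,A=P[r],A[r]
print(q,np.arctan(q[0])+.26,len(P)); print(s["time"],s["tool_pos"],s["contact_force"],s["moment"])
E
```

```text
[-0.0313887  -0.00968119  0.05991503] 0.22862160714343038 548
3.2833 [0.519716   0.04000858 0.06545773] [-2.94516731  3.2535808   8.81985826] [1.04143588 0.99791676 0.01472772]
```

View pics/s2.png

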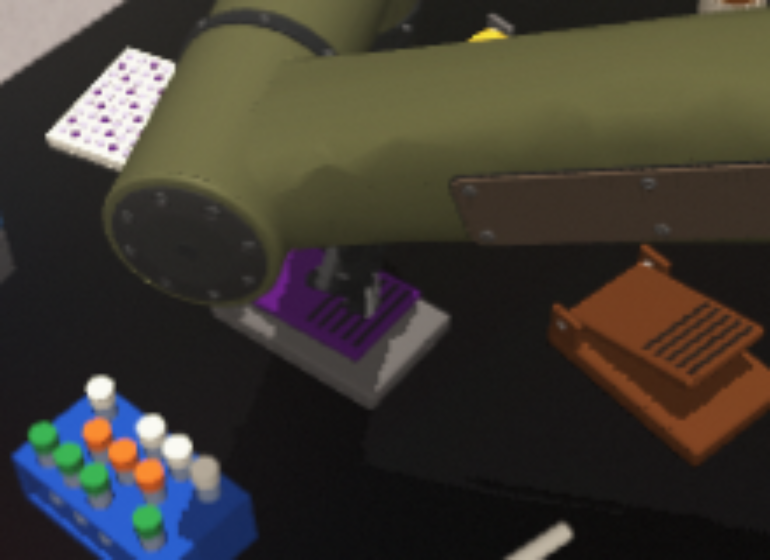

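The side view shows the fingertips on the ribs at about (360,290) in the crop, and the treadle nearly level at about 0.23 rad. It needs about 4 mm more.

Emit:
send_rows --rows '[0, 0, 0, 2, 0, 0, 0, 0, 0, 0, 2, 0, 0, 0, 0, 0, 0, 1, 0, 0, 0, 0, 0, 0, 0, 0, 0, 0]'

```text
time: 3.62
tool_pos: [0.5195, 0.04, 0.061]
tcp_rot: [-0.162, 0.987, 0.0, 0.002]
contact_force: [-5.6, 2.9, 12.3]
width: 0.0001
grasp_force: 5.9
```

Emit:
send_rows --rows '[0, 0, 0, 1.5, 0, 0, 0, 0, 0, 0, 0, 0, 0, 0]'

```text
time: 3.78
tool_pos: [0.5196, 0.04, 0.0608]
tcp_rot: [-0.162, 0.987, 0.0, 0.002]
contact_force: [-9.6, 3.2, 19.4]
width: 0.0001
grasp_force: 9.4
```

The force rose 7 N with no further travel, so the treadle is on its stop. I hold to complete the second, then release.

Emit:
send_rows --rows '[0, 0, 0, 0, 0, 0, 0, 0, 0, 0, 0, 0, 0, 0, 0, 0, 0, 0, 0, 0, 0, 0, 0, 0, 0, 0, 0, 0, 0, 0, 0, 0, 0, 0, 0, 0, 0, 0, 0, 0, 0, 0, 0, 0, 0, 0, 0, 0, 0, 0, 0, 0, 0, 0, 0, 0, 0, 0, 0, 0, 0, 0, 0, 0, 0, 0, -6, 0, 0, 0, 0, -1, 0, -8, 0, 0, 0, 0, -2, 0, -10, 0, 0, 0, 0, -1, 0, -15, 0, 0, 0, 0, 0, 0, -25, 0, 0, 0, 0, 0, 0, -30, 0, 0, 0, 0, 0, 0, -30, 0, 0, 0, 0, 0, 0, -20, 0, 0, 0, 0, 0, 0, -5, 0, 0, 0, 0, 0, 0, 0, 0, 0, 0]'

```text
time: 5.37
tool_pos: [0.5231, 0.0407, 0.2079]
tcp_rot: [-0.161, 0.987, 0.001, 0.002]
contact_force: [0.6, -0.1, -0.2]
width: -0.0
grasp_force: 0.0
```

```bash
python3 - <<'E'
from h import *
c=get_calibration("wrist"); p,d=get_image("wrist"); s=ctrl.get_state()
cv2.imwrite("pics/w3.png",p[...,::-1])
hsv=cv2.cvtColor(p,cv2.COLOR_RGB2HSV); m=cv2.inRange(hsv,(130,80,40),(160,255,255))
k,l,st,ce=cv2.connectedComponentsWithStats(m); i=1+np.argmax(st[1:,4])
v,u=np.where((l==i)&(d>0)); P=world("wrist",d,np.c_[u,v],c); P=P[(P[:,2]<.085)&(P[:,2]>.025)]
print(np.linalg.lstsq(np.c_[P[:,:2],np.ones(len(P))],P[:,2],rcond=None)[0]); print(s["time"],s["tool_pos"],s["contact_force"])
E
```

```text
[-0.26248534 -0.01411407  0.20307067]
5.4167 [0.52243556 0.04064508 0.20585133] [ 0.30941433 -0.11735023 -0.37177519]
```

View pics/w3.png

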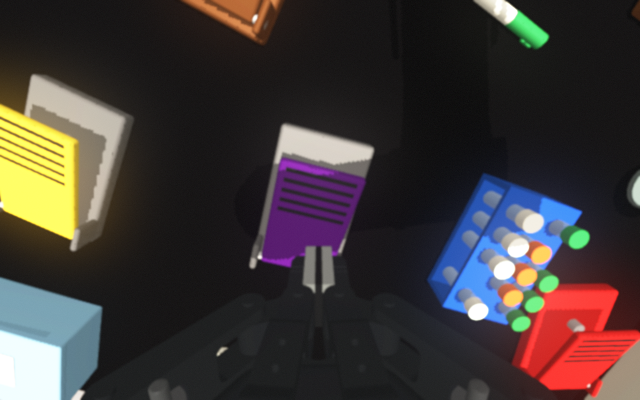

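The treadle, at about (315,215), is fully back up: its slope is -0.262, against -0.265 before. The tool is clear of it.

```bash
python3 -c "
from plant import job
print(job.finish_job())"
```

```text
the job is handed in; nothing more can be done
None
```

I pushed the purple treadle down to its stop, held it there for about one second and let it spring fully back up; the yellow pedal and the amber bottle were not touched, and the job is handed in at about 5.4 s.

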